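Index the vegetable cutter's disc wheel to its pointer

TASK

The hood is off the vegetable cutter so that its grating wheel lies open. Turn the wheel until the engraved line on its rim points at the fixed pointer on the machine's deck, so that the hood can go back on, then let go and leave the wheel standing still. Do not disturb the other things on the machine and the table.

Things in the scene. Friction and masses are not known exactly. Their poses are not given: they have to be found in the camera images.
- machine: Vegetable cutter base, fixed to the table: a steel and black box 280 mm (its x) by 440 mm (its y, from -140 to +300 mm) with a flat deck 150 mm above the table. Its origin lies at table height straight below the wheel's vertical axis; its x axis points from the wheel's axis to the pointer, z is up. Switches on its -x side, a small sloping chute on its -y side.
- wheel (a joint): Angle of the grating wheel about its vertical axis, rad, growing counter-clockwise seen from above; 0 (and every full turn) is where the engraved line faces the pointer. No end stops; it turns either way with a light drag of about 2 N at the rim and stays where it is left.
- wheel_centre (a point): Point on the wheel's axis at the height of its rim top. The wheel is a shallow steel dish, outer diameter 180 mm, with an upstanding rim 9 mm thick that can be pinched from above. Above the table: rim top 196 mm, dish floor 168 mm, underside 160 mm (10 mm over the deck). A low boss in the middle, 38 mm wide, ends at 176 mm. Small grating teeth, alike all round, lie on the floor.
- wheel_mark (a point): Outer end of the engraved line: a single dark radial line 6 mm wide that runs across the dish floor from 25 mm off the axis, up the inside, over the top and down the outside of the rim. This point lies on the rim's outer top edge, 90 mm from the axis, and turns with the wheel.
- pointer_tip (a point): Tip of the fixed pointer: a small dark steel wedge on a post on the deck, its tip 6 mm outside the rim and 96 mm from the wheel's axis, 194 mm above the table. The wedge widens to 22 mm at its back, 117 mm from the axis; the post behind it is 28 mm wide, reaches 135 mm from the axis and ends 194 mm above the table. Keep fingers clear of it.
- spare_disc: Spare cutting disc lying loose on the machine's deck to the wheel's +y side (machine frame): 124 mm diameter, 8 mm thick with a 20 mm high hub; origin at the centre of its underside. To be left alone.
- star_knob: Black star knob standing loose on the deck near the spare disc, about 60 mm wide, 34 mm high; origin under its centre. To be left alone.
- hood: The machine's hood, set down on the table: aluminium dome 210 mm across and 80 mm high with a feed tube to 190 mm; origin under its centre. To be left alone.
- pusher: White plastic food pusher, an upright cylinder 66 mm in diameter, 180 mm high; origin under its centre. To be left alone.
- spray_bottle: White bottle, 70 mm diameter, 200 mm high; origin under its centre. To be left alone.
- scraper: Spatula 240 mm long lying flat on the table. To be left alone.

How it is judged:
By the outcome, as a careful person would: the job done as asked, in the order asked, and still so for the second after the job is handed in, with the robot touching nothing.
It also fails if it takes over 58 s, if anything falls off the work surface, if the arm or the gripper's body presses on something with over 40 N, if the wrist force passes 120 N, or if a joint passes its speed limit or range.

ROBOT

A 7-joint arm with a two-finger parallel gripper is mounted at the origin on the work surface. World frame = base frame: x ahead of the robot, y to its left, z up, the work surface at z = 0. Lengths are in m, angles in rad, forces in N, time in s.
With the tool pointing down it reaches from about 0.4 to 0.85 m from the base axis. Payload 10.4 kg.
Tool frame: the origin (TCP) lies midway between the tips of the shut fingers; the grasp point (between the pads) lies 19 mm behind it; z points along the fingers, y is the line along which they close (so a half turn about z gives the same grasp; the last joint's range is limited). The gripper opens to 87 mm and grips with 3 to 60 N. Pads are 19 mm wide; open, the fingers measure 117 mm over their backs; the gripper's body (75 mm by 190 mm) begins 51 mm behind the grasp point.
Start: joints at [-1.127, 0.332, -0.065, 1.46, 0.022, 1.35, -0.088], TCP at [0.281, 0.558, 0.223] pointing down, gripper open.
Joint ranges: [-2.6, 2.6], [-0.5, 2.12], [-1.47, 1.34], [0.16, 2.42], [-1.27, 4.41], [0.06, 2.06], [-2.6, 2.6]. Speed limits (rad/s): [2.22, 2.22, 2.79, 2.79, 3.14, 3.14, 3.14].

INTERFACE

Orientations are given as a unit quaternion [x, y, z, w].
In Python, from bench import r gives the robot as it stands.
- The arm moves only by the tool move_arm, never from a script. Its argument "targets" is a list of rows, each a list of 3 entries, a list of its own where there are three numbers: the shift along the tool's x, y, z in cm, then the turn, a rotation vector about the tool's x, y, z in rad, then the opening in per cent of the stroke, from 0 (shut) to 100 (fully open). In form: [[[x, y, z], [wx, wy, wz], gripper], ...]. A call has 1 to 20 rows; each row shifts and turns the commanded pose from where the row before left it, along the tool's axes as they then stand; what a row does not reach is not made up. A row lasts 1/8 s, in which the tool goes at most 62.5 mm and 10.7 degrees, less where a joint would pass 70% of its speed; a pose out of reach is approached as far as the arm can. A call with a gripper value outside its range is refused whole. The fingers move at their own pace and stop on an object; "grip_force" is the grip in N (left out, the last holds). Time passes only in rows, so rows that do not move let the fingers close. It gives the time, the measured TCP pose, the force, the opening and the grip force at its end, in the units of the state.
- r.read_state(): the state, without advancing time (a new reading comes with each control period).
- r.camera(name): name is "scene" or "top" or "wrist"; returns a dict with "image" (384x512x3 uint8, blue, green, red), "vertical_fov" (degrees; the focal length in pixels is half the picture's height over the tangent of half this angle, whatever the lens; pixels are square), "cx", "cy" (the principal point, pixels), "cam_to_world" (4x4, takes a point from camera to world coordinates). Camera axes: x right, y down, z forward; pixel columns grow to the right and rows downward; lengths in m; the calibration is good to about 2 mm. A picture is of the moment at which its call begins. There is no depth.
- r.close_job(): hands the job in; it is judged then, once.
The state is a dict: "time": time; "joint_positions": joint angles; "joint_vel": joint speeds; "joint_torque": joint torques, N m; "ee_pos": TCP position; "eef_rot": TCP orientation; "ft_force": force on the tool from outside, world axes, zero at the start; "torque": the same for the moment, N m; "width": finger opening in m; "grip_force": force on a finger pad.
Only numpy, scipy, OpenCV 4.12 (cv2) and the standard library are available. Lean on these libraries where they do the work, as an engineer would, in place of code of your own. Each camera call takes 0.05 s, during which the arm holds its last target. There are 200 camera calls.

## Working session

There is one attempt and no reset: what is moved stays moved. The work goes in short steps, Python scripts to look and compute and a tool call to move; the robot and the scene stay as the last step left them, time stands still between calls to the robot, and variables do not carry over. Pictures are saved under pics/ and viewed, at most 10 in all, crops included, and the job is handed in when it is done.

Besides the shell and the picture viewer there is one more tool, called as a command line: name --argument value ..., lists and objects as JSON in quotes. move_arm: Moves the arm, as the interface text tells. Its arguments: {"type":"object","properties":{"targets":{"type":"array"},"grip_force":{"type":"number"}},"required":["targets"]}

```bash
ls; mkdir -p pics
python3 - <<'E'
from bench import r
import cv2,json,numpy as np
for n in("scene","top"):
    c=r.camera(n);cv2.imwrite(f"pics/{n}0.png",c["image"]);print(n,c["vertical_fov"],c["cx"],c["cy"],np.round(c["cam_to_world"],4).tolist())
s=r.read_state();print(s["time"],s["ee_pos"],s["eef_rot"],s["width"])
E
```

```text
pics
scene 53.950424474693804 257.6801185391553 188.97758924921263 [[-0.601, 0.6203, -0.504, 1.1824], [0.7992, 0.4652, -0.3806, 0.4806], [-0.0016, -0.6316, -0.7753, 1.1314], [0.0, 0.0, 0.0, 1.0]]
top 49.30689518098815 251.0489225055992 192.24640623750065 [[-0.0165, -0.9925, 0.1208, 0.3443], [-0.9998, 0.0171, 0.0039, -0.0024], [-0.0059, -0.1207, -0.9927, 1.8647], [0.0, 0.0, 0.0, 1.0]]
0.1 [0.28111289 0.557852   0.22185079] [ 2.31266228e-01  9.72890312e-01 -6.02079860e-04 -1.02352353e-04] 0.08718825849135595
```

View pics/scene0.png

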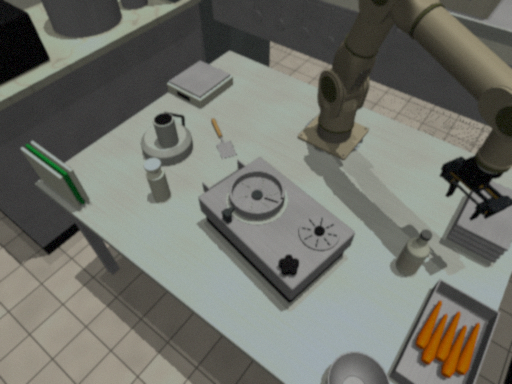

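View pics/top0.png

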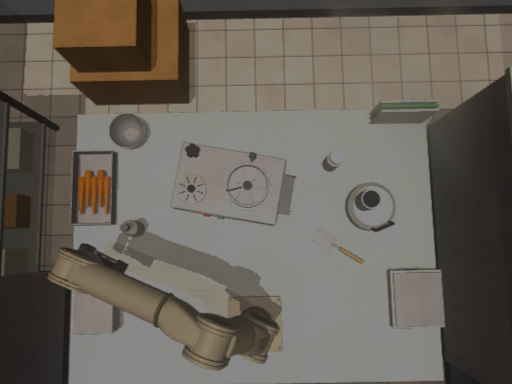

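The scene view shows the wheel at about (257,195), with the pointer at (228,213). In the top view the wheel is at (248,186), the pointer at (253,157) and the dark line points towards (228,190). Next I'll enlarge the crops and measure.

```bash
cat > h.py <<'E'
import numpy as np,cv2
from bench import r
def ray(c,u,v):
    f=c["image"].shape[0]/2/np.tan(np.radians(c["vertical_fov"]/2));T=np.array(c["cam_to_world"])
    return T[:3,3],T[:3,:3]@np.array([(u-c["cx"])/f,(v-c["cy"])/f,1])
def plane(c,u,v,z):
    o,d=ray(c,u,v);return o+d*(z-o[2])/d[2]
def proj(c,p):
    f=c["image"].shape[0]/2/np.tan(np.radians(c["vertical_fov"]/2));T=np.array(c["cam_to_world"])
    q=T[:3,:3].T@(np.asarray(p)-T[:3,3]);return q[:2]/q[2]*f+[c["cx"],c["cy"]]
E
python3 - <<'E'
from h import *
t=r.camera("top");s=r.camera("scene")
a=cv2.resize(t["image"][135:235,165:305],None,fx=5,fy=5,interpolation=2)[:,:]
b=cv2.resize(s["image"][150:300,190:360],None,fx=4,fy=4,interpolation=2)
cv2.imwrite("pics/a.png",a);cv2.imwrite("pics/b.png",b)
print(plane(t,248,186,.196),plane(t,253,157,.194),plane(t,228,190,.196))
print(plane(s,257,194,.196),plane(s,228,213,.194))
E
```

```text
[0.57285234 0.01603226 0.196     ] [ 0.69171717 -0.0061271   0.194     ] [0.55801152 0.09672331 0.196     ]
[0.59203161 0.03196957 0.196     ] [0.70279742 0.00478237 0.194     ]
```

View pics/a.png

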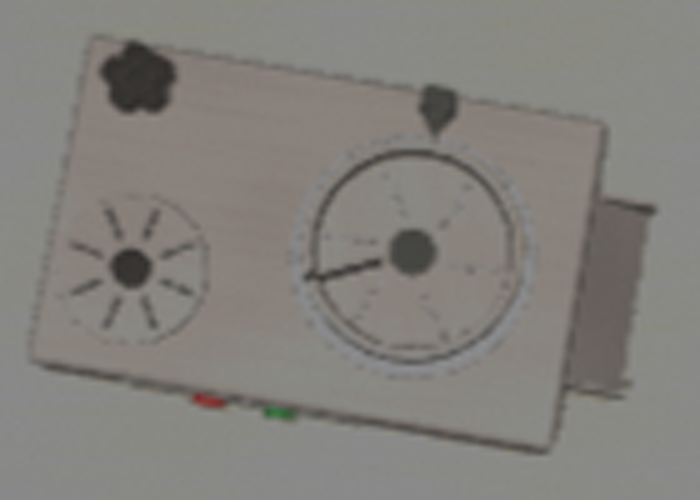

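View pics/b.png

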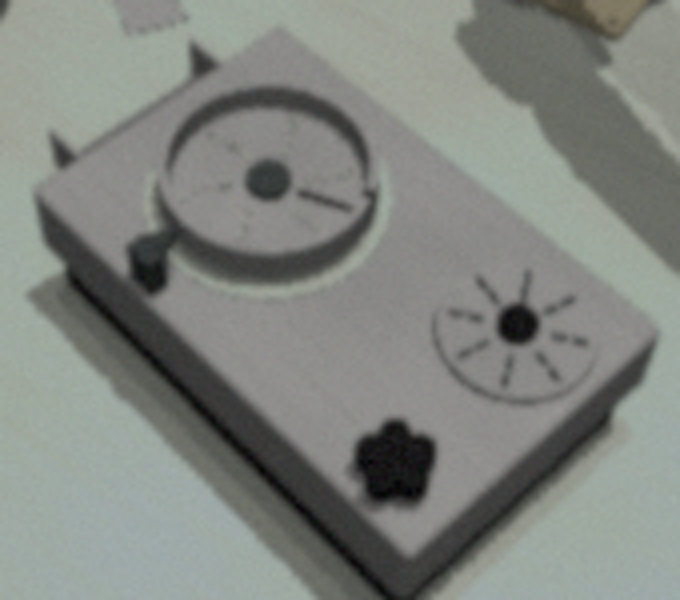

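The top crop shows the hub at (412,252), pointer tip at (436,137) and mark end at (306,277). In the scene crop the hub is at (268,180), the tip at (178,235) and the mark at (375,192).

Run:
```python
from h import *
t=r.camera("top");s=r.camera("scene")
T=lambda u,v,z:plane(t,165+u/5-.4,135+v/5-.4,z)
S=lambda u,v,z:plane(s,190+u/4-.4,150+v/4-.4,z)
R={}
for n,F,p in(("top",T,[(412,252),(436,137),(306,277),(380,262)]),("scene",S,[(268,180),(178,235),(375,192),(298,192)])):
    c,q,m,k=[F(*a,z) for a,z in zip(p,(.176,.194,.196,.168))]
    A=lambda d:np.degrees(np.arctan2(d[1],d[0]))
    print(n,c,q,m,"tip r",np.linalg.norm((q-c)[:2]),A(q-c),"mark r",np.linalg.norm((m-c)[:2]),A(m-c),"inner",np.linalg.norm((k-c)[:2]),A(k-c))
st=r.read_state();print(st["time"])
from scipy.spatial.transform import Rotation as Ro
print(Ro.from_quat(st["eef_rot"]).as_matrix().round(3))
```

```text
top [0.57977461 0.02026335 0.176     ] [ 0.67115205 -0.00090468  0.194     ] [0.5581644  0.10557421 0.196     ] tip r 0.0937972420295632 -13.042784140703706 mark r 0.08800536547969516 104.21466405099375 inner 0.027258539862318992 104.21131666380163
scene [0.58215562 0.02283242 0.176     ] [0.6780342  0.00855605 0.194     ] [0.55391076 0.10682868 0.196     ] tip r 0.09693563193274551 -8.469145129209014 mark r 0.08861796614394844 108.5859061113469 inner 0.024982757414949913 112.87684450089587
0.3
[[-0.893  0.45  -0.   ]
 [ 0.45   0.893 -0.   ]
 [-0.    -0.    -1.   ]]
```

move_arm --targets '[[[0,0,-4],[0,0,0],100],[[0,0,-4],[0,0,0],60],[[-3.6,-3.1,0],[0,0,0],45],[[-3.6,-3.1,0],[0,0,0],45],[[-3.6,-3.1,0],[0,0,0],45],[[-3.6,-3.1,0],[0,0,0],45],[[-3.6,-3.1,0],[0,0,0],45],[[-3.6,-3.1,0],[0,0,0],45],[[-3.6,-3.1,0],[0,0,0],45],[[-3.6,-3.1,0],[0,0,0],45],[[-3.6,-3.1,0],[0,0,0],45],[[-3.6,-3.1,0],[0,0,0],45],[[-3.6,-3.1,0],[0,0,0],45],[[-3.6,-3.1,0],[0,0,0],45],[[-3.6,-3.1,0],[0,0,0],45],[[-3.6,-3.1,0],[0,0,0],45],[[0,0,0],[0,0,0],45],[[0,0,0],[0,0,0],45]]'

```text
time: 2.55
ee_pos: [0.5359, -0.0557, 0.3024]
eef_rot: [0.231, 0.973, 0.0, -0.0]
ft_force: [0.3, -0.3, -0.5]
width: 0.0389
grip_force: 0.0
```

Run:
```python
from h import *
w=r.camera("wrist");st=r.read_state()
from scipy.spatial.transform import Rotation as Ro
R=Ro.from_quat(st["eef_rot"]).as_matrix();print(st["time"],st["ee_pos"],R.round(3).tolist(),st["width"],np.round(st["joint_positions"],2))
cv2.imwrite("pics/w1.png",w["image"])
for p in((.581,.0215,.176),(.675,.004,.194),(.556,.1062,.196)):print(proj(w,p))
```

```text
2.6 [ 0.53586956 -0.05509827  0.3024162 ] [[-0.894, 0.449, -0.0], [0.449, 0.894, 0.001], [0.001, 0.0, -1.0]] 0.0395405667809031 [-0.46  0.1   0.52  1.59 -0.05  1.47  1.17]
[359.38648011 196.40639753]
[384.14821193 294.86938933]
[453.94994451 131.68457126]
```

View pics/w1.png

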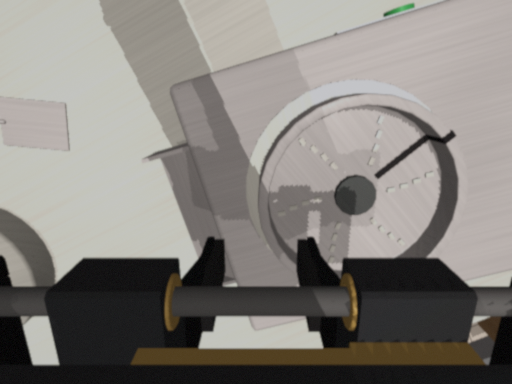

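The wrist view shows the hub at about (355,195) and the mark's outer end at (453,134), so the estimates hold. The pointer is hidden behind the gripper.

Run:
```python
from h import *
from scipy.spatial.transform import Rotation as Ro
w=r.camera("wrist");st=r.read_state()
g=w["image"].max(2);m=(g<75).astype(np.uint8);m[225:]=0
n,l,s,ce=cv2.connectedComponentsWithStats(m)
for i in range(1,n):
    if s[i,4]>60:print(s[i],ce[i])
i=l[195,355];c=plane(w,*ce[i],.176) if i else plane(w,355,195,.176)
M=plane(w,453,134,.196);d=M-c
print(c,M,np.linalg.norm(d[:2]),np.degrees(np.arctan2(d[1],d[0])))
R=Ro.from_quat(st["eef_rot"]).as_matrix()
e=R.T@(c-st["ee_pos"]);print("centre in tool",e)
```

```text
[ 375  112   81  113 1698] [434.15606596 167.68727915]
[333 176  25  39 556] [345.20143885 197.83273381]
[0.57638823 0.01007545 0.176     ] [0.55726223 0.10565938 0.196     ] 0.09747867246341771 101.31524249353706
centre in tool [-0.00713402  0.07615689  0.12652428]
```

Run:
```python
from h import *
from scipy.spatial.transform import Rotation as Ro
w=r.camera("wrist");st=r.read_state()
R=Ro.from_quat(st["eef_rot"]).as_matrix()
M=plane(w,453,134,.196)
for uv in((355,195),(333.5,195.5),(375.5,195.5)):
    c=plane(w,*uv,.176);d=M-c
    print(c,np.linalg.norm(d[:2]),np.degrees(np.arctan2(d[1],d[0])),"centre in tool",R.T@(c-st["ee_pos"]))
```

```text
[0.5778846  0.01932413 0.176     ] 0.0890170656931633 103.42581912727138 centre in tool [-0.00426037  0.08513524  0.1266075 ]
[0.56954401 0.00160251 0.176     ] 0.10503196498829144 96.74053194959589 centre in tool [-0.00474807  0.06555506  0.12659708]
[0.58670695 0.03587695 0.176     ] 0.07598768312753648 112.83638278386381 centre in tool [-0.00472722  0.10388655  0.12661727]
```

move_arm --targets '[[[-0.5,0.1,3],[0,0,0],45],[[0,0,3],[0,0,0],45],[[0,0,3],[0,0,0],45],[[0,0,2],[0,0,0],45],[[0,0,1.6],[0,0,0],45],[[0,0,0],[0,0,0],45],[[0,0,0],[0,0,0],25],[[0,0,0],[0,0,0],20]]' --grip_force 12

```text
time: 3.7
ee_pos: [0.5414, -0.0575, 0.1774]
eef_rot: [0.231, 0.973, 0.0, 0.001]
ft_force: [-1.0, -0.1, 0.7]
width: 0.0266
grip_force: 0.0
```

move_arm --targets '[[[0,0,0],[0,0,0],0],[[0,0,0],[0,0,0],0],[[0,0,0],[0,0,0],0],[[0,0,0],[0,0,0],0]]' --grip_force 12

```text
time: 4.2
ee_pos: [0.5416, -0.0565, 0.1769]
eef_rot: [0.231, 0.973, 0.001, 0.001]
ft_force: [2.9, 4.9, 2.6]
width: 0.0113
grip_force: 11.8
```

move_arm --targets '[[[0,0.1,0],[0,0,0],0],[[1.19,0.083,0],[0,0,0.14],0],[[1.19,0.083,0],[0,0,0.14],0],[[1.19,0.083,0],[0,0,0.14],0],[[1.19,0.083,0],[0,0,0.14],0],[[0,0,0],[0,0,0],0]]'

```text
time: 4.95
ee_pos: [0.5066, -0.0238, 0.1769]
eef_rot: [0.49, 0.872, 0.0, -0.0]
ft_force: [-0.9, 4.8, 5.1]
width: 0.011
grip_force: 11.8
```

move_arm --targets '[[[1.19,0.083,0],[0,0,0.14],0],[[1.19,0.083,0],[0,0,0.14],0],[[1.19,0.083,0],[0,0,0.14],0],[[1.19,0.083,0],[0,0,0.14],0],[[1.19,0.083,0],[0,0,0.14],0],[[1.19,0.083,0],[0,0,0.14],0],[[1.19,0.083,0],[0,0,0.14],0],[[1.19,0.083,0],[0,0,0.14],0],[[1.19,0.083,0],[0,0,0.14],0],[[0,0,0],[0,0,0],0],[[0,0,0],[0,0,0],0]]'

```text
time: 6.32
ee_pos: [0.516, 0.0759, 0.1769]
eef_rot: [0.909, 0.416, 0.0, -0.0]
ft_force: [0.0, 4.8, 4.3]
width: 0.011
grip_force: 11.8
```

Run:
```python
from h import *
s=r.camera("scene");w=r.camera("wrist");print(np.round(r.read_state()["joint_positions"],2))
b=cv2.resize(s["image"][165:230,215:300],None,fx=6,fy=6,interpolation=2)
cv2.imwrite("pics/c.png",np.vstack([b,cv2.resize(w["image"],None,fx=.4,fy=.4)[:, :].copy() if 0 else np.zeros((1,b.shape[1],3),np.uint8)]))
cv2.imwrite("pics/w2.png",w["image"])
```

```text
[-0.7   0.13  0.51  1.82 -0.07  1.2  -0.88]
```

View pics/c.png

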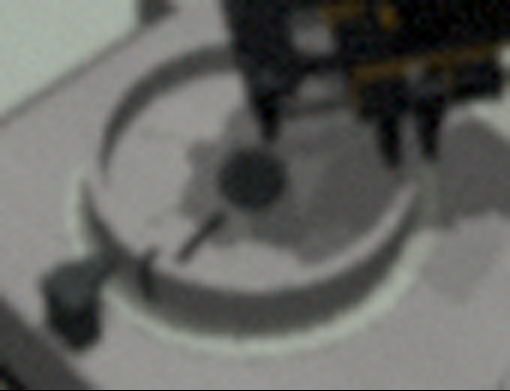

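View pics/w2.png

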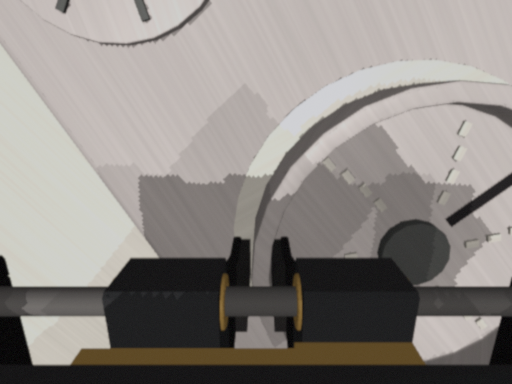

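The mark is now roughly one step short of the pointer. In the scene crop the rim mark is at about (150,253), the tip at about (110,265) and the hub at (253,178).

Run:
```python
from h import *
P=np.array([[.5416,-.0565],[.5066,-.0238],[.516,.0759]])
x=np.linalg.solve(np.c_[2*P,np.ones(3)],(P**2).sum(1));print("circle",x[:2],np.sqrt(x[2]+x[:2]@x[:2]))
s=r.camera("scene")
S=lambda u,v,z:plane(s,215+u/6-.4,165+v/6-.4,z)
for c in(x[:2],S(253,178,.176)[:2]):
    A=lambda p:(np.linalg.norm(p[:2]-c),np.degrees(np.arctan2(*(p[:2]-c)[::-1])))
    print(c,A(S(150,253,.196)),A(S(110,265,.194)),"floor",A(S(182,260,.168)),A(S(220,215,.168)))
q=S(182,260,.168)-S(220,215,.168);print("line dir",np.degrees(np.arctan2(q[1],q[0])))
w=r.camera("wrist");a,b=plane(w,450,222,.168),plane(w,511,178,.168);print("wrist line",np.degrees(np.arctan2(*(b-a)[1::-1])),a,b,"hub",plane(w,416,252,.176))
```

```text
circle [0.57990638 0.0195816 ] 0.08518091115519887
[0.57990638 0.0195816 ] (np.float64(0.08435393184274874), np.float64(-0.19320714239150744)) (np.float64(0.1023255637159807), np.float64(-7.237756537766472)) floor (np.float64(0.062336111284173705), np.float64(2.094597705337147)) (np.float64(0.02658284620115636), np.float64(0.21500301770411584))
[0.58073761 0.02243645] (np.float64(0.08358119098744818), np.float64(-2.1525351031131685)) (np.float64(0.10190295245211324), np.float64(-8.889245862334013)) floor (np.float64(0.06146592646835329), np.float64(-0.5374012832346958)) (np.float64(0.025898383854810157), np.float64(-6.106762078275456))
line dir 3.491005871025824
wrist line 0.970592221061952 [0.605443   0.01817029 0.168     ] [0.64310747 0.01880839 0.168     ] hub [0.58060338 0.02064143 0.176     ]
```

move_arm --targets '[[[0.68,0.03,0],[0,0,0.08],0],[[0.68,0.03,0],[0,0,0.08],0],[[0,0,0],[0,0,0],0],[[0,0,0],[0,0,0],0]]'

```text
time: 7.02
ee_pos: [0.5258, 0.0854, 0.1769]
eef_rot: [0.94, 0.342, 0.001, -0.0]
ft_force: [0.4, 4.5, 4.5]
width: 0.0113
grip_force: 11.8
```

move_arm --targets '[[[0,0,0],[0,0,0],45],[[0,0,0],[0,0,0],45],[[0,0,0],[0,0,0],45],[[0,0,0],[0,0,0],45],[[0,0,-2],[0,0,0],45],[[0,0,-3],[0,0,0],45],[[0,0,-4],[0,0,0],45],[[0,0,-4],[0,0,0],45],[[0,4.2,0],[0,0,0],45],[[0,4.2,0],[0,0,0],45],[[0,0,0],[0,0,0.16],45],[[0,0,0],[0,0,0.16],45],[[0,0,0],[0,0,0.16],45],[[0,0,0],[0,0,0.16],45],[[0,0,0],[0,0,0.16],45],[[0,0,0],[0,0,0],45],[[0,0,0],[0,0,0],45]]'

```text
time: 9.15
ee_pos: [0.5789, 0.0204, 0.3065]
eef_rot: [0.999, -0.051, -0.0, -0.0]
ft_force: [-0.7, 0.8, -0.2]
width: 0.039
grip_force: 0.0
```

Run:
```python
from h import *
w=r.camera("wrist");cv2.imwrite("pics/w3.png",w["image"]);print(np.round(r.read_state()["joint_positions"],2))
print(proj(w,(.58,.02,.176)),proj(w,(.675,.003,.194)))
```

```text
[-0.69  0.22  0.7   1.48 -0.14  1.49 -1.67]
[259.3657855  187.89669988] [268.64409986  74.97156483]
```

View pics/w3.png

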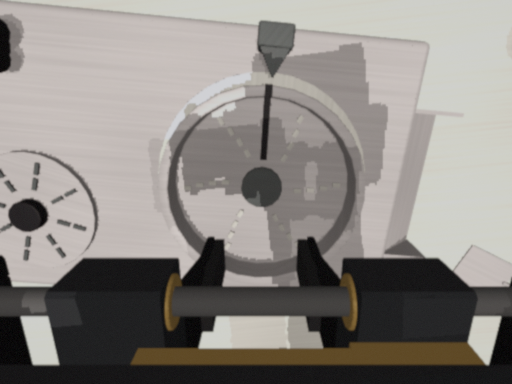

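The hub is at (262,187), the line runs from (264,158) to (268,86) and the tip is at (272,76). They are nearly aligned, so I'll measure the remainder.

Run:
```python
from h import *
w=r.camera("wrist");g=w["image"].max(2).astype(int)
# dark centroid per row, line & wedge
def rowc(v,lo,hi):
    x=np.arange(lo,hi);d=np.clip(np.median(g[v,lo:hi])*.7-g[v,lo:hi],0,None);return (d*x).sum()/max(d.sum(),1),d.sum()
for v in list(range(56,78,3)):print(v,rowc(v,252,292))
L=[(rowc(v,255,280)[0],v) for v in range(112,156,3)];print(np.round(L[::3],1).tolist())
k=[plane(w,*p,.168) for p in L];k=np.array(k)
top=[(rowc(v,255,280)[0],v) for v in (86,88,90,92)];print(top)
m=(g<75).astype(np.uint8)[150:222,230:295];
c=np.array([.57990,.01958]);hub=plane(w,262,187,.176);print("hub",hub)
A=lambda p,c:np.degrees(np.arctan2(p[1]-c[1],p[0]-c[0]))
f=np.polyfit(k[:,0],k[:,1],1);print("line dir",np.degrees(np.arctan(f[0])),"offset at centre",np.polyval(f,c[0])-c[1])
for cc in(c,hub[:2]):
    print(A(k.mean(0),cc),[A(plane(w,*p,.196),cc) for p in top[1:3]],"tip",A(plane(w,272.5,76,.194),cc),np.linalg.norm(plane(w,272.5,76,.194)[:2]-cc),"post",A(plane(w,276.5,22,.194),cc))
```

```text
56 (np.float64(265.68387096774194), np.float64(7.749999999999986))
59 (np.float64(271.1476510067114), np.float64(37.25))
62 (np.float64(273.0958512160229), np.float64(279.5999999999999))
65 (np.float64(272.82424158085166), np.float64(359.29999999999984))
68 (np.float64(272.5607638888889), np.float64(287.9999999999999))
71 (np.float64(272.16466234967623), np.float64(216.19999999999993))
74 (np.float64(271.808547008547), np.float64(146.24999999999994))
77 (np.float64(0.0), np.float64(0.0))
[[265.9, 112.0], [265.4, 121.0], [264.8, 130.0], [264.2, 139.0], [263.5, 148.0]]
[(np.float64(268.32412714955706), 86), (np.float64(268.2805296714076), 88), (np.float64(268.0825042465421), 90), (np.float64(268.00992063492066), 92)]
hub [0.58061214 0.01749573 0.176     ]
line dir -9.372928086412424 offset at centre -0.0012600326063137296
-10.828005212045563 [np.float64(-10.221542955872573), np.float64(-10.201515151052806)] tip -11.758254246960924 0.09606628834737213 post -11.176740921272117
-8.538968988982427 [np.float64(-8.936933233351585), np.float64(-8.89396213395965)] tip -10.614585014332393 0.09496327126645626 post -10.35396666806169
```

move_arm --targets '[[[0,0,0],[0,0,-0.16],45],[[0,0,0],[0,0,-0.16],45],[[0,0,0],[0,0,-0.16],45],[[0,0,0],[0,0,-0.16],45],[[0,0,0],[0,0,-0.16],45],[[0,-4.2,0],[0,0,0],45],[[0,-4.2,0],[0,0,0],45],[[0,0,4],[0,0,0],45],[[0,0,4],[0,0,0],45],[[0,0,3],[0,0,0],45],[[0,0,2],[0,0,0],45],[[0,0,0],[0,0,0],45],[[0,0,0],[0,0,0],20],[[0,0,0],[0,0,0],20],[[0,0,0],[0,0,0],0],[[0,0,0],[0,0,0],0],[[0,0,0],[0,0,0],0],[[0,0,0],[0,0,0],0]]'

```text
time: 11.5
ee_pos: [0.5254, 0.085, 0.1769]
eef_rot: [0.94, 0.341, 0.0, -0.0]
ft_force: [-0.7, 0.2, 4.6]
width: 0.0112
grip_force: 11.8
```

move_arm --targets '[[[0.12,0,0],[0,0,0.014],0],[[0.12,0,0],[0,0,0.014],0],[[0,0,0],[0,0,0],0],[[0,0,0],[0,0,0],0],[[0,0,0],[0,0,0],0]]'

```text
time: 12.12
ee_pos: [0.5275, 0.0867, 0.1769]
eef_rot: [0.945, 0.327, 0.001, -0.0]
ft_force: [0.2, 0.3, 5.3]
width: 0.0113
grip_force: 11.8
```

move_arm --targets '[[[0,0,0],[0,0,0],45],[[0,0,0],[0,0,0],45],[[0,0,0],[0,0,0],45],[[0,0,0],[0,0,0],45],[[0,0,-2],[0,0,0],45],[[0,0,-3],[0,0,0],45],[[0,0,-4],[0,0,0],45],[[0,0,-4],[0,0,0],45],[[0,4.2,0],[0,0,0],45],[[0,4.2,0],[0,0,0],45],[[0,0,0],[0,0,0.16],45],[[0,0,0],[0,0,0.16],45],[[0,0,0],[0,0,0.16],45],[[0,0,0],[0,0,0.16],45],[[0,0,0],[0,0,0.16],45],[[0,0,0],[0,0,0],45],[[0,0,0],[0,0,0],45]]'

```text
time: 14.25
ee_pos: [0.5789, 0.0205, 0.3065]
eef_rot: [0.998, -0.065, -0.0, -0.0]
ft_force: [-0.0, 0.3, -0.5]
width: 0.039
grip_force: 0.0
```

Run:
```python
from h import *
w=r.camera("wrist");cv2.imwrite("pics/w4.png",w["image"][:230]);g=w["image"].max(2).astype(int)
def rowc(v,lo,hi):
    x=np.arange(lo,hi);d=np.clip(np.median(g[v,lo:hi])*.7-g[v,lo:hi],0,None);return (d*x).sum()/max(d.sum(),1)
for v in range(62,77,2):print(v,rowc(v,252,292))
L=[(rowc(v,255,280),v) for v in range(112,156,3)];k=np.array([plane(w,*p,.168) for p in L]);print(L[0],L[-1])
top=[(rowc(v,255,280),v) for v in(86,88,90,92)];print(top)
f=np.polyfit(k[:,0],k[:,1],1);print("line",np.degrees(np.arctan(f[0])),np.polyval(f,.58))
c=np.array([.58,np.polyval(f,.58)])
A=lambda p:np.degrees(np.arctan2(p[1]-c[1],p[0]-c[0]))
print([A(plane(w,*p,.196)) for p in top],"tip",A(plane(w,rowc(74,252,292),75,.194)),A(plane(w,rowc(68,252,292),68,.194)))
```

```text
62 269.51122514432325
64 269.20513544018064
66 269.2334558823529
68 268.8112593556785
70 268.70944741532975
72 268.7906137184116
74 268.5506756756757
76 268.46753246753246
(np.float64(266.3291356611334), 112) (np.float64(263.421974522293), 154)
[(np.float64(268.9245969838794), 86), (np.float64(268.75195694716245), 88), (np.float64(268.5837320574163), 90), (np.float64(268.48652621264085), 92)]
line -11.282834583081598 0.018352698186354488
[np.float64(-11.223531326431521), np.float64(-11.207556628368737), np.float64(-11.193287556163273), np.float64(-11.216521283728472)] tip -10.718188420341805 -10.643816412504417
```

View pics/w4.png

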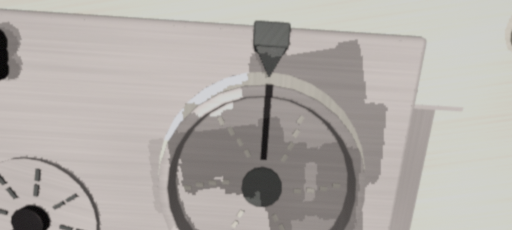

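The line now meets the pointer tip: the mark is at (268.9,86) and the tip at (268.5,76), a difference of about 0.5°. The gripper is clear of everything.

```bash
python3 -c "
from bench import r
print(r.close_job())"
```

```text
the job is handed in; nothing more can be done
None
```

The wheel's engraved line now points at the fixed pointer to within about 0.5° (about 1 mm at the rim). The wheel was let go with the arm clear of everything, and the job was handed in at about 14 s.

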